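# Load the shaker and set its speed

## Robot

A 6-joint arm with a two-finger parallel gripper is mounted at the origin on the work surface. World frame = base frame: x ahead of the robot, y to its left, z up, the work surface at z = 0. Lengths are in mm, angles in rad, forces in N, time in s.
With the tool pointing down it reaches from about 350 to 875 mm from the base axis. Payload 4.2 kg.
Tool frame: the origin (TCP) lies at the very end of the fingers, on their centre line; the grasp point (between the pads) lies 19 mm behind it; z points along the fingers, y is the line along which they close (so a half turn about z gives the same grasp; the last joint's range is limited). The gripper opens to 85 mm and grips with 20 to 120 N. Pads are 22 mm wide; open, the fingers measure 114 mm over their backs; the gripper's body (76 mm by 85 mm) begins 54 mm behind the grasp point. The pads swing forward as they close: fully open they stand 13 mm farther back than shut.
Start: joints at [-1.089, 0.385, 0.008, 0, -1.194, -0.259], TCP at [138.119, -609.526, 231.312] pointing down, gripper open.
Joint ranges: [-3.14, 3.14], [-1.21, 2.06], [-1.07, 1.41], [-3.16, 2.05], [-2.99, -0.16], [-3.1, 3.1]. Speed limits (rad/s): [2.79, 2.79, 3.14, 3.14, 3.14, 3.14].

## Interface

Orientations are given as a unit quaternion [x, y, z, w].
In Python, from bench import read_state, get_image, camera_model, job_done gives the robot as it stands.
- The arm moves only by the shell command python3 -m handwheel 'ROWS'. ROWS is JSON, a list of rows, each a list of 7 numbers: the shift along the tool's x, y, z in m, then the turn, a rotation vector about the tool's x, y, z in rad, then the gripper's target within -1 to 1 (fully open at 1, half-way at 0, shut at -1). In form: [[dx, dy, dz, wx, wy, wz, jaw], ...]. A call has 1 to 10 rows; each row is the pose to reach, as a shift and turn from the pose commanded when the call began, along the tool's axes at that moment; what a row does not reach only later rows make up. A row lasts 1/8 s, in which the tool goes at most 62.5 mm and 10.7 degrees, less where a joint would pass 70% of its speed; a pose out of reach is approached as far as the arm can. A call with a gripper value outside its range is refused whole. The fingers move at their own pace and stop on an object; the grip force is fixed at half the most. Time passes only in rows, so rows that repeat a pose let the fingers close. It gives the time, the measured TCP pose, the force, the opening and the grip force at its end, in the units of the state.
- read_state(): the state, without advancing time (a new reading comes with each control period).
- get_image(name): name is "scene" or "top" or "wrist"; returns (picture, depth): 400x640x3 uint8, blue, green, red; 400x640 float32, mm along the optical axis (not along the pixel's ray), 0 where there is no reading.
- camera_model(name): a dict with "K" (3x3 intrinsics, pixels), "rvec" (rotation vector, rad) and "tvec" (3), from world to camera coordinates, as OpenCV has them; the wrist camera has in their place "hand_eye" (4x4, takes a point from camera to tool coordinates, whose origin is the TCP and whose axes are the flange's). Camera axes: x right, y down, z forward; pixel columns grow to the right and rows downward; lengths in mm; the calibration is good to about 2 mm. A picture is of the moment at which its call begins: read the wrist's pose just before it. camera_model takes no time and is no camera call.
- job_done(): hands the job in; it is judged then, once.
The state is a dict: "clock": time; "joints": joint angles; "joint_vel": joint speeds; "joint_efforts": joint torques, N m; "position": TCP position; "ee_rot": TCP orientation; "contact_force": force on the tool from outside, world axes, zero at the start; "wrist_torque": the same for the moment, N m; "gripper_width": finger opening in mm; "grasp_force": force on a finger pad.
Only numpy, scipy, OpenCV 4.12 (cv2) and the standard library are available. Lean on these libraries where they do the work, as an engineer would, in place of code of your own. Each camera call takes 0.05 s, during which the arm holds its last target. There are 200 camera calls.

## Task

Load the orbital shaker: pick up the lidded staining tray that lies on the bench, keep it level, and set it down gently and squarely on top of the same kind of tray that already stands on the shaker's platform. Also turn the shaker's large bar knob (the speed) until its white pointer line stands at the small metal marker clip on the rim of its dial. Leave the clip, the lower tray, the timer knob, the slide box and the specimen jars as they are, and let go of everything.

Things in the scene. Friction and masses are not known exactly. Their poses are not given: they have to be found in the camera images.
- shaker: Orbital shaker, fixed: white housing 270 mm wide (its y), 305 mm deep (x from -155 at its front to +150), askew, front turned to the robot's left. Origin: on the bench, under its middle; x points to its back, z up. The grey front panel slopes 30 degrees; its outward normal, the knobs' axis, is (-0.5, 0, 0.866) here. Speed knob at its left (y +66), small timer knob at its right (y -66).
- platform (a point): Middle of the shaker's flat platform, on top of its black rubber mat, 112 mm above the bench. The platform is 205 mm deep and 250 mm wide with a rim 5 mm high; it does not move.
- knob_axis (a point): Point on the axis of the speed knob, at the face of the dial. Knob: black, a round skirt 60 mm across whose top is 10 mm above this point (along the panel's normal), and on it a bar to grip, 56 mm long, 16 mm wide, from 10 to 37 mm above this point, with a white line on its top from the middle to the pointer end.
- knob_top (a point): Middle of the top of the knob's bar: on the knob's axis, 37 mm above knob_axis along the panel's normal.
- knob_tip (a point): Pointer end of the speed knob: 32 mm from the axis, in the bar's direction, 6 mm above the face of the dial.
- marker_tip (a point): Inner tip of the marker clip, a dark steel arrow-shaped clip 17 mm long, 12 mm wide and 5 mm high on the rim of the dial: 34 mm from the knob's axis, 6 mm above the face of the dial. It points at the axis. The clip sits stiffly (0.6 N m) and is not to be moved.
- speed_knob (a joint): Angle of the speed knob, 0 to 4.71 rad, growing as it turns clockwise seen from outside the panel. At 0 the pointer points to the lower left of the dial (135 degrees counter-clockwise from straight up the panel). It turns with a light friction of about 0.05 N m and stays where it is left.
- marker (a joint): Angle at which the marker clip stands, measured like speed_knob: the pointer is at the clip when both are equal.
- timer_tip (a point): Pointer of the small timer knob (38 mm across, 19 mm high): on its rim, 19 mm from its axis. Not to be touched.
- tray_bench: The staining tray to be moved: closed rigid box, white with a grey lid, 60 mm (its x) by 100 mm (its y) by 30 mm high; the lid is the top 10 mm and overhangs the box by 1.5 mm all round. About 0.16 kg. Origin: centre of its underside, z up. At the start it lies flat on the bench to the left or right of the shaker. The lid does not come off.
- tray_below: The same kind of tray (same size and frame), standing on the shaker's platform. Origin: centre of its underside; its lid's top is 30 mm higher.
- slide_box: Bystander: white closed slide box, 98 by 142 mm, 37 mm high, on the bench at the other side of the shaker. Origin: centre of its underside.
- cup_left: Bystander: clear specimen jar with a red screw lid, 66 mm across, 69 mm high, left of the shaker. Origin: centre of its underside.
- cup_right: Bystander: the same kind of jar, right of the shaker.
- cup_near: Bystander: the same kind of jar, on the bench in front of the shaker.
Not all that is in view belongs to the job. What is shaped like the tray_bench but brown is not meant.

How it is judged:
By the outcome, as a careful person would: the job done as asked, in the order asked, and still so for the second after the job is handed in, with the robot touching nothing.
It also fails if it takes over 61 s, if anything falls off the work surface, if the arm or the gripper's body presses on something with over 40 N, if the wrist force passes 120 N, or if a joint passes its speed limit or range.

## Working session

There is one attempt and no reset: what is moved stays moved. The work goes in short steps, Python scripts to look and compute and a shell command to move; the robot and the scene stay as the last step left them, time stands still between calls to the robot, and variables do not carry over. Pictures are saved under pics/ and viewed, at most 10 in all, crops included, and the job is handed in when it is done.

```bash
mkdir -p pics; ls
python3 - <<'E'
from bench import *
import cv2,numpy as np
for n in("scene","top"):
    im,d=get_image(n); cv2.imwrite(f"pics/{n}0.png",im); np.save(f"{n}0.npy",d)
    m=camera_model(n); R=cv2.Rodrigues(np.array(m["rvec"],float))[0]; print(n,m["K"],(-R.T@np.array(m["tvec"],float).ravel()).round(),R.round(2).tolist())
print(camera_model("wrist")); s=read_state(); print(s)
E
```

```text
pics
scene [[375.19553828   0.         320.36429261]
 [  0.         375.19553828 201.89930433]
 [  0.           0.           1.        ]] [1217. -303.  823.] [[0.49, 0.87, 0.01], [0.6, -0.33, -0.73], [-0.64, 0.36, -0.68]]
top [[458.32377185   0.         312.72586025]
 [  0.         458.32377185 196.98152162]
 [  0.           0.           1.        ]] [ 453.   96. 1777.] [[0.01, -1.0, 0.01], [-1.0, -0.01, -0.07], [0.07, -0.01, -1.0]]
{'K': array([[319.20948386,   0.        , 323.48632672],
       [  0.        , 319.20948386, 200.90905691],
       [  0.        ,   0.        ,   1.        ]]), 'hand_eye': array([[-1.66083211e-04, -9.52886360e-01, -3.03327475e-01,
         7.65625921e+01],
       [ 9.99999893e-01, -2.89395784e-04,  3.61583142e-04,
         5.62434721e-01],
       [-4.32329337e-04, -3.03327382e-01,  9.52886306e-01,
        -1.41713763e+02],
       [ 0.00000000e+00,  0.00000000e+00,  0.00000000e+00,
         1.00000000e+00]])}
{'clock': 0.1, 'joints': array([-1.08941946e+00,  3.85476837e-01,  6.73072477e-03, -4.27830283e-04,
       -1.19402338e+00, -2.58608651e-01]), 'joint_vel': array([ 0.00145988, -0.00147829,  0.00422509,  0.0023239 ,  0.00093427,
       -0.00016554]), 'joint_efforts': array([-3.95503901e-05, -3.93320632e+01,  1.88931334e+01,  4.19791058e+00,
       -2.54652346e-03,  4.43163884e-06]), 'position': array([ 137.97660707, -609.02431258,  230.32132366]), 'ee_rot': array([-1.11075468e-01,  9.93811465e-01,  9.91720877e-04, -1.71379430e-04]), 'contact_force': array([-0.23727982,  0.20975617, -0.33786665]), 'wrist_torque': array([ 0.00018741, -0.00974974,  0.02239075]), 'grasp_force': 0.0, 'gripper_width': 85.34322904085751}
```

View pics/top0.png

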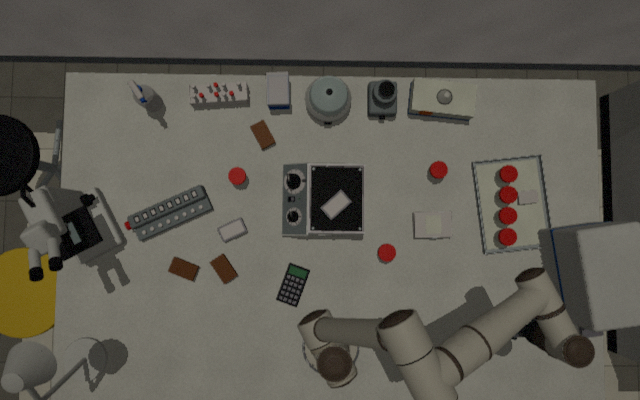

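View pics/scene0.png

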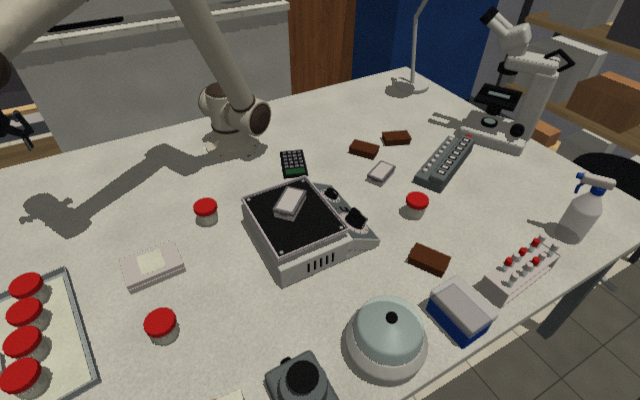

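The top view shows the tray on the bench at (232,230), the lower tray at (336,205), the speed knob at (293,181) and the timer knob at (293,215). The shaker's front faces +y. The scene view agrees. Next I'll write the helpers and get coarse positions.

```bash
cat > h.py <<'E'
from bench import *
import cv2,numpy as np
from scipy.spatial.transform import Rotation as Ro
def cam(name,s=None):
    "returns K, R(cam->world), origin"
    m=camera_model(name); K=np.array(m["K"])
    if name=="wrist":
        H=np.array(m["hand_eye"]); Rt=Ro.from_quat(s["ee_rot"]).as_matrix()
        return K,Rt@H[:3,:3],np.array(s["position"])+Rt@H[:3,3]
    R=cv2.Rodrigues(np.array(m["rvec"],float))[0].T
    return K,R,-R@np.array(m["tvec"],float).ravel()
def plane(c,uv,p0,n=(0,0,1)):
    "rays through pixels onto the plane through p0 with normal n"
    K,R,o=c; uv=np.atleast_2d(np.array(uv,float)); n=np.array(n,float)
    d=(R@np.linalg.inv(K)@np.c_[uv,np.ones(len(uv))].T).T
    return o+d*(((np.array(p0)-o)@n)/(d@n))[:,None]
def z(h): return np.array([0,0,h],float)
def proj(c,P):
    K,R,o=c; q=(K@R.T@(np.atleast_2d(P)-o).T).T; return q[:,:2]/q[:,2:]
def cloud(c,d):
    K,R,o=c; v,u=np.indices(d.shape); q=np.c_[u.ravel(),v.ravel(),np.ones(d.size)]@np.linalg.inv(K).T*d.reshape(-1,1)
    return (q@R.T+o).reshape(*d.shape,3)
def go(pos,R,s=None):
    "tool-frame shift (m) and rotation vector to a goal pose"
    s=s or read_state(); R0=Ro.from_quat(s["ee_rot"])
    sh=R0.inv().apply(np.array(pos)-s["position"])/1000; w=(R0.inv()*R).as_rotvec()
    print("row",sh.round(4).tolist(),w.round(4).tolist(),"rows min",max(np.linalg.norm(sh)/.0625,np.degrees(np.linalg.norm(w))/10.7).__round__(1))
def snap(n,name):
    s=read_state(); im,d=get_image(n); cv2.imwrite(f"pics/{name}.png",im); np.savez(f"{name}.npz",im=im,d=d,pos=s["position"],rot=s["ee_rot"])
def load(name):
    f=np.load(f"{name}.npz"); return f["im"],f["d"],dict(position=f["pos"],ee_rot=f["rot"])
E
python3 - <<'E'
from h import *
c=cam("top"); d=np.load("top0.npy"); P=cloud(c,d)
for n,u,v in [("tray",232,230),("below",336,205),("speed",293,181),("timer",293,215),("slide",432,225),("cl",237,176),("cn",387,253),("cr",438,170),("plat",325,180),("fr",304,168),("br",363,166),("bl",363,236),("fl",304,235),("calc",293,285),("brown",224,268)]:
    print(n,np.median(P[v-1:v+2,u-1:u+2].reshape(-1,3),0).round())
E
```

```text
tray [438. 378.  32.]
below [532.  -8. 143.]
speed [623. 148.  78.]
timer [496. 147.  74.]
slide [ 465. -381.   37.]
cl [640. 358.  68.]
cn [ 360. -203.   67.]
cr [ 672. -396.   68.]
plat [625.  31. 114.]
fr [673. 108.  74.]
br [ 678. -108.  113.]
bl [ 420. -123.    1.]
fl [422. 105.  -1.]
calc [232. 145.  15.]
brown [295. 406.  28.]
```

```bash
cat >> h.py <<'E'
def down(yaw):
    "tool pointing down, its y axis at yaw degrees"
    a=np.radians(yaw); y=[np.cos(a),np.sin(a),0]; zz=[0,0,-1]; return Ro.from_matrix(np.c_[np.cross(y,zz),y,zz])
E
python3 - <<'E'
from h import *
s=read_state(); print(s["position"],Ro.from_quat(s["ee_rot"]).as_matrix().round(2).tolist())
go((350,-400,330),down(130)); go((522,-34,330),down(160))
E
```

```text
[ 137.97660707 -609.02431258  230.32132366] [[-0.98, -0.22, -0.0], [-0.22, 0.98, 0.0], [0.0, 0.0, -1.0]]
row [-0.2529, 0.1573, -0.0994] [0.002, 0.0004, -0.4755] rows min 5.0
row [-0.5015, 0.4763, -0.0988] [0.0019, 0.0009, -0.9991] rows min 11.2
```

```bash
python3 -m handwheel '[[-0.253,0.157,-0.1,0,0,-0.475,1],[-0.253,0.157,-0.1,0,0,-0.475,1],[-0.253,0.157,-0.1,0,0,-0.475,1],[-0.253,0.157,-0.1,0,0,-0.475,1],[-0.5,0.475,-0.1,0,0,-1,1],[-0.5,0.475,-0.1,0,0,-1,1],[-0.5,0.475,-0.1,0,0,-1,1],[-0.5,0.475,-0.1,0,0,-1,1],[-0.5,0.475,-0.1,0,0,-1,1],[-0.5,0.475,-0.1,0,0,-1,1]]'
python3 - <<'E'
from h import *
go((522,-34,330),down(160));
E
```

```text
clock: 1.35
position: [481.4, -109.4, 327.5]
ee_rot: [-0.574, 0.819, 0.0, -0.0]
contact_force: [1.4, -1.1, 0.1]
gripper_width: 85.3
grasp_force: 0.0
row [-0.0848, -0.0125, -0.0025] [0.0001, 0.0001, 0.0013] rows min 1.4
```

```bash
python3 -m handwheel '[[-0.05,-0.01,0,0,0,0,1],[-0.05,-0.01,0,0,0,0,1],[-0.05,-0.01,0,0,0,0,1]]'
python3 - <<'E'
from h import *
snap("wrist","w1")
go((563,199,300),down(207))
E
```

```text
clock: 1.72
position: [507.2, -67.8, 327.0]
ee_rot: [-0.574, 0.819, 0.0, -0.001]
contact_force: [-0.2, -0.4, -0.2]
gripper_width: 85.5
grasp_force: 0.0
row [-0.2704, 0.0387, 0.0272] [0.0008, -0.0001, -0.8198] rows min 4.4
```

View pics/w1.png

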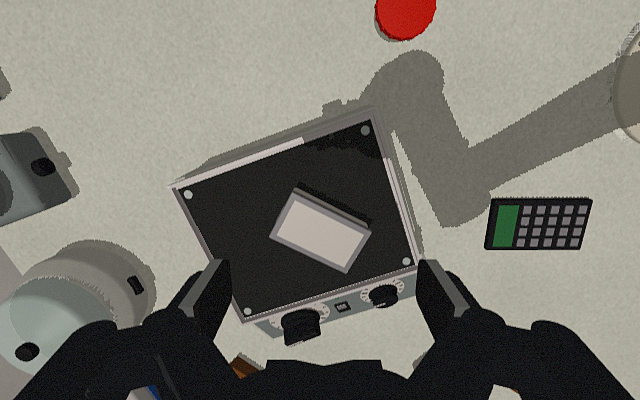

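The wrist picture shows the lower tray's lid around (320,228) on the black mat, the speed knob at (301,327) and the timer knob at (383,295). I'll move to the second viewpoint.

```bash
python3 -m handwheel '[[-0.27,0.039,0.027,0,0,-0.82,1],[-0.27,0.039,0.027,0,0,-0.82,1],[-0.27,0.039,0.027,0,0,-0.82,1],[-0.27,0.039,0.027,0,0,-0.82,1],[-0.27,0.039,0.027,0,0,-0.82,1],[-0.27,0.039,0.027,0,0,-0.82,1],[-0.27,0.039,0.027,0,0,-0.82,1],[-0.27,0.039,0.027,0,0,-0.82,1]]'
python3 - <<'E'
from h import *
snap("wrist","w2")
E
```

```text
clock: 2.78
position: [562.9, 197.7, 301.2]
ee_rot: [0.852, -0.523, 0.0, -0.0]
contact_force: [0.3, 0.2, 0.0]
gripper_width: 85.4
grasp_force: 0.0
```

View pics/w2.png

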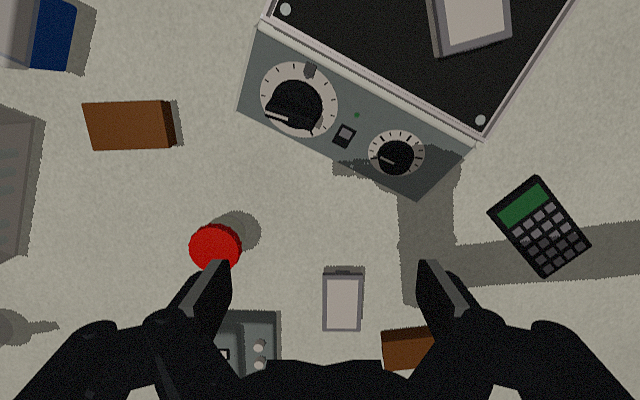

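Tray_bench is at (343,300). The speed knob is at (297,100) with its white line toward (270,118), the clip is near (309,71) and the timer knob is at (396,153). I'll measure the tray poses from the depth.

```bash
cat >> h.py <<'E'
def tray(name,cen,zlo,zhi):
    "rectangle of the lid's top, from pixels whose depth puts them at lid height"
    im,d,s=load(name); c=cam("wrist",s); P=cloud(c,d)
    m=(P[...,2]>zlo)&(P[...,2]<zhi)&(np.hypot(P[...,0]-cen[0],P[...,1]-cen[1])<75)&(d>0)
    n,l,st,_=cv2.connectedComponentsWithStats(m.astype(np.uint8)); i=1+np.argmax(st[1:,4]); m=l==i
    h=np.median(P[m][:,2]); 
    ct=max(cv2.findContours(m.astype(np.uint8),cv2.RETR_EXTERNAL,cv2.CHAIN_APPROX_NONE)[0],key=len)[:,0]
    X=plane(c,ct,z(zlo+10 if False else h))[:,:2]
    (cx,cy),(w,hh),a=cv2.minAreaRect(X.astype(np.float32))
    long=a if w>hh else a+90
    print(name,"centre",round(cx,1),round(cy,1),"size",round(w,1),round(hh,1),"long axis deg",round(long%180,1),"top z",round(h,1),"px",ct.min(0),ct.max(0))
E
python3 - <<'E'
from h import *
tray("w1",(532,-8),134,155)
tray("w2",(438,378),22,40)
im,d,s=load("w2"); cv2.imwrite("pics/k1.png",cv2.resize(im[50:160,230:350],None,fx=5,fy=5,interpolation=cv2.INTER_CUBIC))
E
```

```text
w1 centre 533.6 -9.2 size 61.8 100.1 long axis deg 132.2 top z 141.2 px [269 190] [371 272]
w2 centre 442.4 377.5 size 59.7 102.4 long axis deg 116.8 top z 29.2 px [322 272] [362 330]
```

View pics/k1.png

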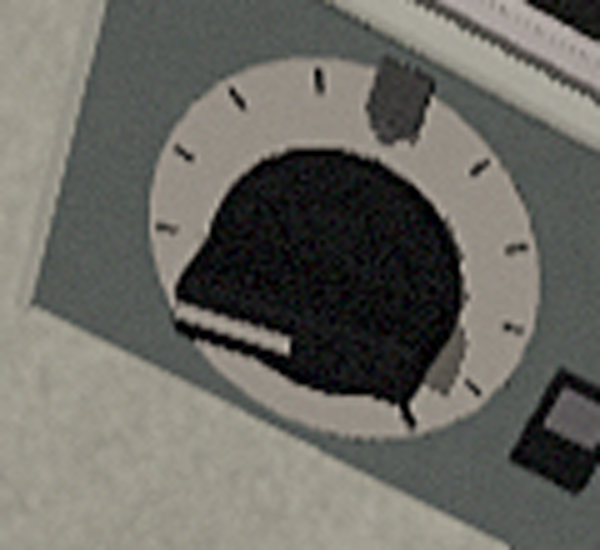

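Run:
```python
from h import *
go((442.4,377.5,130),down(206.8))
# shaker yaw and knob: the panel plane from depth
im,d,s=load("w2"); c=cam("wrist",s); P=cloud(c,d)
g=cv2.cvtColor(im,cv2.COLOR_BGR2GRAY)
pts=[]
for a,b in [((246,60),(262,112)),((345,115),(372,150)),((430,135),(450,165)),((335,60),(345,115)),((355,160),(410,185))]:
    q=P[a[1]:b[1],a[0]:b[0]].reshape(-1,3); pts.append(q)
q=np.vstack(pts); q=q[(q[:,2]>20)&(q[:,2]<110)]
for _ in range(4):
    p0=q.mean(0); n=np.linalg.svd(q-p0,full_matrices=False)[2][2]; n*=np.sign(n[2]); r=(q-p0)@n; q=q[abs(r)<max(2,1.5*np.median(abs(r)))]
print("panel n",n.round(3),"p0",p0.round(1),len(q),"tilt",np.degrees(np.arccos(n[2])).round(1),"front dir deg",np.degrees(np.arctan2(n[1],n[0])).round(1))
# platform mat edges from w1: black pixels' rectangle at z=112
im,d,s=load("w1"); c=cam("wrist",s); P=cloud(c,d)
m=(P[...,2]>100)&(P[...,2]<125)&(np.hypot(P[...,0]-540,P[...,1]+5)<200)
ct=max(cv2.findContours(m.astype(np.uint8),cv2.RETR_EXTERNAL,cv2.CHAIN_APPROX_NONE)[0],key=len)[:,0]
print("platform",cv2.minAreaRect(plane(c,ct,z(117))[:,:2].astype(np.float32)))
```

```text
row [-0.2147, 0.0263, 0.1712] [-0.0009, 0.0001, 0.0022] rows min 4.4
panel n [0.004 0.495 0.869] p0 [573.9 142.4  55.2] 2755 tilt 29.7 front dir deg 89.6
platform ((557.9132690429688, -11.901557922363281), (205.26612854003906, 249.31024169921875), 89.87494659423828)
```

```bash
python3 -m handwheel '[[-0.215,0.026,0.171,0,0,0,1],[-0.215,0.026,0.171,0,0,0,1],[-0.215,0.026,0.171,0,0,0,1],[-0.215,0.026,0.171,0,0,0,1],[-0.215,0.026,0.171,0,0,0,1],[-0.215,0.026,0.171,0,0,0,1],[-0.215,0.026,0.171,0,0,0,1]]'
python3 - <<'E'
from h import *
snap("wrist","w3"); tray("w3",(442,378),22,40); tray("w3",(442,378),25,40)
go((442.4,377.5,3),down(206.8))
E
```

```text
clock: 3.7
position: [443.3, 378.7, 130.9]
ee_rot: [0.853, -0.523, 0.0, -0.001]
contact_force: [0.1, -0.7, 0.9]
gripper_width: 85.2
grasp_force: 0.0
w3 centre 441.0 380.0 size 59.6 100.3 long axis deg 116.6 top z 29.2 px [289 140] [367 259]
w3 centre 441.0 380.0 size 59.6 100.3 long axis deg 116.6 top z 29.2 px [289 140] [367 259]
row [0.0006, 0.0017, 0.1281] [-0.0027, 0.001, 0.0027] rows min 2.0
```

Run:
```python
from h import *
go((441.1,379.7,3),down(206.7))
```

```text
row [-0.0019, 0.0019, 0.1281] [-0.0027, 0.001, 0.0044] rows min 2.0
```

```bash
python3 -m handwheel '[[-0.002,0.002,0.06,0,0,0.004,1],[-0.002,0.002,0.1,0,0,0.004,1],[-0.002,0.002,0.118,0,0,0.004,1],[-0.002,0.002,0.128,0,0,0.004,1],[-0.002,0.002,0.128,0,0,0.004,1],[-0.002,0.002,0.128,0,0,0.004,1]]'; python3 -m handwheel '[[0,0,0,0,0,0,-1],[0,0,0,0,0,0,-1],[0,0,0,0,0,0,-1],[0,0,0,0,0,0,-1],[0,0,0,0,0,0,-1],[0,0,0,0,0,0,-1]]'
```

```text
clock: 4.5
position: [440.1, 380.4, 2.8]
ee_rot: [0.852, -0.524, 0.0, -0.001]
contact_force: [-0.4, 0.5, -0.2]
gripper_width: 85.3
grasp_force: 0.0
clock: 5.25
position: [439.8, 380.5, 2.8]
ee_rot: [0.852, -0.524, 0.0, -0.001]
contact_force: [-0.4, -0.7, 5.4]
gripper_width: 58.7
grasp_force: 65.1
```

```bash
python3 -m handwheel '[[0,0,-0.01,0,0,0,-1],[0,0,-0.03,0,0,0,-1],[0,0,-0.065,0,0,0,-1],[0,0,-0.11,0,0,0,-1],[0,0,-0.155,0,0,0,-1],[0,0,-0.19,0,0,0,-1],[0,0,-0.21,0,0,0,-1],[0,0,-0.217,0,0,0,-1],[0,0,-0.217,0,0,0,-1]]'
python3 - <<'E'
from h import *
s=read_state(); print(s["joints"].round(2),s["contact_force"])
snap("wrist","w4"); tray("w4",s["position"][:2],230,260)
go((533.6,-9.2,220),down(222.2))
E
```

```text
clock: 6.38
position: [438.9, 379.5, 218.1]
ee_rot: [0.852, -0.524, -0.0, 0.0]
contact_force: [-0.2, -0.2, -1.7]
gripper_width: 59.1
grasp_force: 64.8
[ 0.99  0.32 -0.12 -0.   -1.13 -0.52] [-0.23968405 -0.24734551 -1.70595771]
w4 centre 443.1 374.0 size 92.9 93.0 long axis deg 116.8 top z 244.6 px [212 168] [435 369]
row [0.3895, 0.0905, -0.0022] [0.0022, -0.0003, -0.2688] rows min 6.4
```

View pics/w4.png

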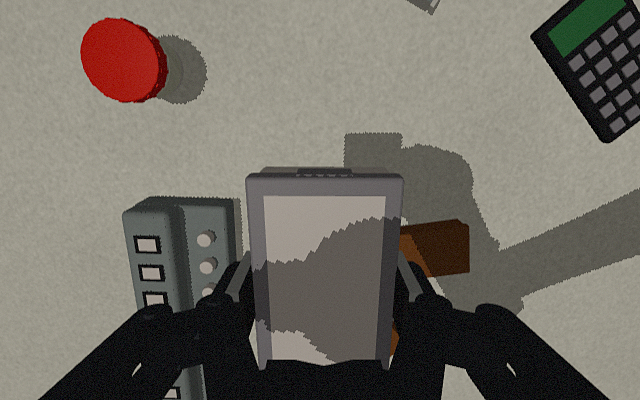

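The tray is held. Its front lid corners are at (247,178) and (403,180), and the lid looks level. I'll compute its pose in the tool frame.

Run:
```python
from h import *
im,d,s=load("w4"); c=cam("wrist",s); P=cloud(c,d); T=Ro.from_quat(s["ee_rot"])
q=P[200:340,275:375].reshape(-1,3); A=np.c_[q[:,:2]-q[:,:2].mean(0),np.ones(len(q))]; co=np.linalg.lstsq(A,q[:,2],rcond=None)[0]
print("lid z slopes",co.round(4))
lz=245.0
loc=lambda uv: T.inv().apply(plane(c,uv,z(lz))-s["position"])
m=(abs(P[...,2]-lz)<4)&(d>0)
for u in range(262,396,22):
    v=np.where(m[:,u])[0]; v=v[v>160].min(); print("front edge local",loc([(u,v)])[0].round(1))
for v in (190,205,220):
    u=np.where(m[v,:])[0]; u=u[(u>230)&(u<420)]; print("side local",loc([(u.min()-.5,v),(u.max()+.5,v)]).round(1).tolist())
```

```text
lid z slopes [ 4.290000e-02 -8.710000e-02  2.452238e+02]
front edge local [ 50.7 -23.8 -26.9]
front edge local [ 50.7 -15.7 -26.9]
front edge local [ 51.1  -7.6 -26.9]
front edge local [ 51.1   0.5 -26.9]
front edge local [ 50.3   8.6 -26.9]
front edge local [ 50.7  16.7 -26.9]
front edge local [ 50.3  24.8 -26.9]
side local [[45.0, -30.3, -26.9], [45.0, 28.7, -26.9]]
side local [[39.1, -30.4, -26.9], [39.1, 28.4, -26.9]]
side local [[33.0, -30.4, -26.9], [33.0, 28.5, -26.9]]
```

Run:
```python
from h import *
for n,(v0,v1,u0,u1) in dict(w3=(160,240,305,352),w4=(200,330,280,370)).items():
    im,d,s=load(n); c=cam("wrist",s); P=cloud(c,d); T=Ro.from_quat(s["ee_rot"])
    q=T.inv().apply(P[v0:v1,u0:u1].reshape(-1,3)-s["position"])
    A=np.c_[q[:,:2],np.ones(len(q))]; co=np.linalg.lstsq(A,q[:,2],rcond=None)[0]; r=q[:,2]-A@co
    print(n,"z_tool = a x + b y + c",co.round(4),"rms",r.std().round(2),"x range",q[:,0].min().round(),q[:,0].max().round())
    B=P[5:120,250:500].reshape(-1,3); print("bench z",np.median(B[:,2]))
```

```text
w3 z_tool = a x + b y + c [-1.520000e-01  1.790000e-02  1.008791e+02] rms 13.4 x range -34.0 77.0
bench z -0.9804638164139874
w4 z_tool = a x + b y + c [-1.0010e-01 -5.0000e-04 -2.5749e+01] rms 7.17 x range -19.0 77.0
bench z -1.0285737076960686
```

Run:
```python
from h import *
for n,(v0,v1,u0,u1) in dict(w3=(160,240,305,352),w4=(200,330,280,370)).items():
    im,d,s=load(n); c=cam("wrist",s); P=cloud(c,d); T=Ro.from_quat(s["ee_rot"])
    q=T.inv().apply(P[v0:v1,u0:u1][d[v0:v1,u0:u1]>0]-s["position"])
    A=np.c_[q[:,:2],np.ones(len(q))]; co=np.linalg.lstsq(A,q[:,2],rcond=None)[0]; r=q[:,2]-A@co
    print(n,co.round(4),"rms",r.std().round(2),"x range",q[:,0].min().round(),q[:,0].max().round())
```

```text
w3 [-8.00000e-04 -2.10000e-03  1.01585e+02] rms 0.64 x range -34.0 33.0
w4 [-1.60000e-03 -1.80000e-03 -2.65796e+01] rms 0.56 x range -19.0 41.0
```

Run:
```python
from h import *
go((466.4,64.9,330),down(222.2))
```

```text
row [0.2931, 0.1173, -0.1122] [0.0022, -0.0003, -0.2688] rows min 5.4
```

```bash
python3 -m handwheel '[[0.015,0.006,-0.025,0,0,-0.015,-1],[0.05,0.02,-0.05,0,0,-0.045,-1],[0.095,0.038,-0.075,0,0,-0.085,-1],[0.14,0.056,-0.095,0,0,-0.125,-1],[0.185,0.074,-0.107,0,0,-0.17,-1],[0.23,0.092,-0.112,0,0,-0.21,-1],[0.265,0.106,-0.112,0,0,-0.245,-1],[0.286,0.114,-0.112,0,0,-0.264,-1],[0.293,0.117,-0.112,0,0,-0.269,-1],[0.293,0.117,-0.112,0,0,-0.269,-1]]'; python3 -m handwheel '[[0,0,0,0,0,0,-1],[0,0,0,0,0,0,-1]]'
python3 - <<'E'
from h import *
snap("wrist","w5"); tray("w5",(533.6,-9.2),134,155)
im,d,s=load("w5"); c=cam("wrist",s); P=cloud(c,d); T=Ro.from_quat(s["ee_rot"])
m=(abs(P[...,2]-142)<6)&(d>0)&(np.hypot(P[...,0]-533,P[...,1]+9)<75)
ct=max(cv2.findContours(m.astype(np.uint8),cv2.RETR_EXTERNAL,cv2.CHAIN_APPROX_NONE)[0],key=len)[:,0]
L=T.inv().apply(plane(c,ct,z(142))-s["position"]); print(cv2.minAreaRect(L[:,:2].astype(np.float32)), L.min(0).round(1),L.max(0).round(1))
print(s["position"],cv2.imwrite("pics/w5c.png",im))
# held tray edge local
dl=T.inv().apply(P.reshape(-1,3)-s["position"]).reshape(P.shape)
mh=(abs(dl[...,2]+26.6)<3)&(d>0)
E
```

```text
clock: 7.68
position: [466.9, 65.5, 329.7]
ee_rot: [0.914, -0.405, -0.001, 0.0]
contact_force: [-0.5, 0.8, -2.1]
gripper_width: 59.4
grasp_force: 65.0
clock: 7.92
position: [467.1, 66.2, 330.3]
ee_rot: [0.915, -0.404, -0.0, 0.0]
contact_force: [0.8, -0.5, -1.0]
gripper_width: 58.7
grasp_force: 65.0
w5 centre 534.4 -6.7 size 59.7 99.1 long axis deg 132.2 top z 141.2 px [292  18] [356 128]
((99.25852966308594, -0.8130455017089844), (98.83196258544922, 59.536407470703125), 0.13391003012657166) [ 49.9 -30.7 188.3] [148.7  29.  188.3]
[467.06649526  66.24284887 330.32838613] True
```

View pics/w5.png

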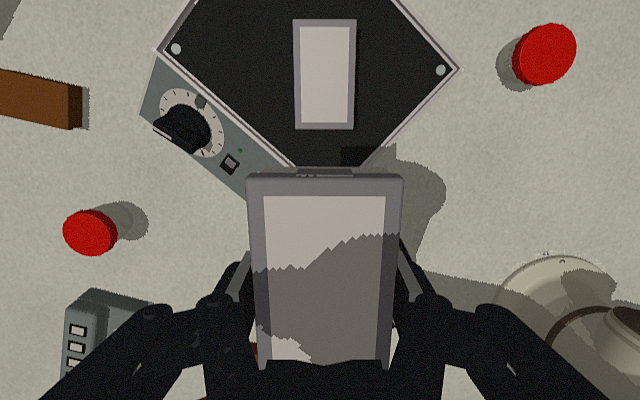

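The lower tray is directly ahead of the held one in the tool frame, with its lid spanning (293–356, 18–129) and parallel to within 0.15°. The shift needed is +98.8 mm in tool x.

```bash
python3 -m handwheel '[[0.015,0,0.01,0,0,0,-1],[0.045,0,0.04,0,0,0,-1],[0.08,0,0.075,0,0,0,-1],[0.0985,0,0.11,0,0,0.001,-1],[0.0985,0,0.14,0,0,0.001,-1],[0.0985,0,0.158,0,0,0.001,-1],[0.0985,0,0.165,0,0,0.001,-1],[0.0985,0,0.165,0,0,0.001,-1],[0.0985,0,0.165,0,0,0.001,-1]]'
python3 - <<'E'
from h import *
s=read_state();R=Ro.from_quat(s["ee_rot"]).as_matrix(); t=np.array([467.07,66.24,165])+98.6*np.array([.672,-.741,0]); print(t)
go((t[0],t[1],145.3),down(222.2))
E
```

```text
clock: 9.1
position: [534.0, -7.3, 166.4]
ee_rot: [0.914, -0.405, 0.001, -0.001]
contact_force: [0.2, -0.5, -2.0]
gripper_width: 58.7
grasp_force: 65.0
[533.3292  -6.8226 165.    ]
row [-0.0008, 0.0002, 0.0211] [-0.0016, -0.0011, -0.0002] rows min 0.3
```

```bash
python3 -m handwheel '[[-0.0004,0,0.007,0,0,0,-1],[-0.0004,0,0.013,0,0,0,-1],[-0.0004,0,0.017,0,0,0,-1],[-0.0004,0,0.019,0,0,0,-1],[-0.0004,0,0.019,0,0,0,-1]]'; python3 -m handwheel '[[0,0,0.0005,0,0,0,-1],[0,0,0.001,0,0,0,-1]]'
```

```text
clock: 9.72
position: [533.0, -7.1, 146.4]
ee_rot: [0.914, -0.405, -0.0, 0.0]
contact_force: [-0.0, -0.4, -0.8]
gripper_width: 58.8
grasp_force: 65.0
clock: 9.98
position: [533.1, -7.1, 145.6]
ee_rot: [0.914, -0.405, 0.0, -0.0]
contact_force: [0.7, 0.5, -2.3]
gripper_width: 58.8
grasp_force: 65.0
```

```bash
python3 -m handwheel '[[0,0,0.0005,0,0,0,-1],[0,0,0.001,0,0,0,-1]]';python3 -m handwheel '[[0,0,0.0003,0,0,0,-1],[0,0,0.0003,0,0,0,-1]]'
```

```text
clock: 10.22
position: [533.1, -7.1, 144.8]
ee_rot: [0.914, -0.405, 0.0, 0.0]
contact_force: [-0.3, 0.7, 0.5]
gripper_width: 58.4
grasp_force: 65.3
clock: 10.48
position: [533.1, -7.1, 144.8]
ee_rot: [0.914, -0.405, 0.0, -0.0]
contact_force: [-1.4, -0.5, 3.0]
gripper_width: 58.7
grasp_force: 65.5
```

```bash
python3 -m handwheel '[[0,0,0,0,0,0,0.7],[0,0,0,0,0,0,0.85],[0,0,0,0,0,0,1],[0,0,0,0,0,0,1],[0,0,-0.005,0,0,0,1],[0,0,-0.03,0,0,0,1],[0,0,-0.08,0,0,0,1],[0,0,-0.12,0,0,0,1],[0,0,-0.14,0,0,0,1],[0,0,-0.14,0,0,0,1]]'
python3 - <<'E'
from h import *
s=read_state(); snap("wrist","w6"); tray("w6",(533,-7),162,185); tray("w6",(533,-7),132,152)
E
```

```text
clock: 11.72
position: [533.8, -7.0, 286.2]
ee_rot: [0.914, -0.405, 0.002, -0.001]
contact_force: [0.2, 1.0, -0.5]
gripper_width: 85.3
grasp_force: 0.0
w6 centre 534.9 -7.4 size 59.6 99.7 long axis deg 131.9 top z 171.2 px [288 135] [362 249]
w6 centre 567.5 -43.4 size 58.6 3.4 long axis deg 41.0 top z 140.1 px [292 131] [358 135]
```

View pics/w6.png

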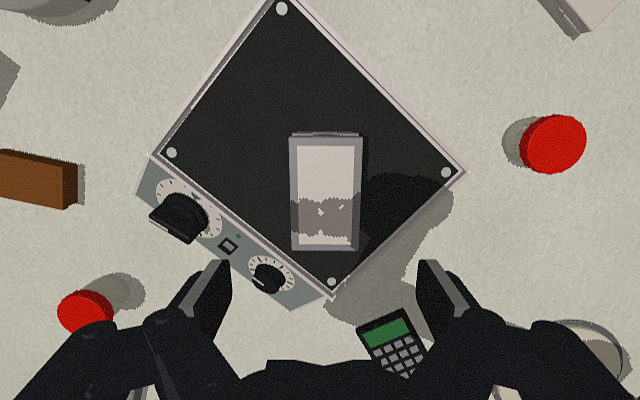

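The trays are stacked squarely: upper lid centre (534.9,-7.4), lower (534.4,-6.7), and the lid's top is at 172. Now the knob geometry.

```bash
cat >> h.py <<'E'
N=np.array([0.002,0.5,0.866]); N/=np.linalg.norm(N)
UP=np.cross(np.cross(N,[0,0,1]),N); UP/=np.linalg.norm(UP); RT=np.cross(UP,N)   # up the panel, right as seen from outside
def ang(v): return np.degrees(np.arctan2(v@RT,v@UP))   # clockwise from up; joint angle = 135 + this
def knobpose(yaw):
    "tool z into the panel; tool y along the panel direction at clockwise angle yaw"
    a=np.radians(yaw); y=np.cos(a)*UP+np.sin(a)*RT; return Ro.from_matrix(np.c_[np.cross(y,-N),y,-N])
E
python3 - <<'E'
from h import *
im,d,s=load("w2"); c=cam("wrist",s)
p0=np.array([573.9,142.4,56.2])
print("UP",UP.round(2),"RT",RT.round(2))
# dial: light grey ring pixels around the knob
hsv=cv2.cvtColor(im,cv2.COLOR_BGR2HSV); m=np.zeros(im.shape[:2],np.uint8); m[55:145,255:345]=(hsv[55:145,255:345,2]>125)
n,l,st,_=cv2.connectedComponentsWithStats(m); i=1+np.argmax(st[1:,4]); print(st[i])
ct=max(cv2.findContours((l==i).astype(np.uint8),cv2.RETR_EXTERNAL,cv2.CHAIN_APPROX_NONE)[0],key=len)
X=plane(c,ct[:,0],p0,N)
h=cv2.convexHull(np.c_[(X-p0)@RT,(X-p0)@UP].astype(np.float32))[:,0]
A=np.c_[2*h,np.ones(len(h))]; 
for _ in range(3):
    A=np.c_[2*h,np.ones(len(h))]; q=np.linalg.lstsq(A,(h**2).sum(1),rcond=None)[0]; r=np.sqrt(q[2]+q[0]**2+q[1]**2); e=np.hypot(*(h-q[:2]).T)-r; h=h[abs(e)<1.5]
C=p0+q[0]*RT+q[1]*UP; print("dial centre",C.round(1),"r",r.round(1),len(h),e.std())
tip=plane(c,[(309,78.6)],C+6*N,N)[0]; v=tip-C-6*N; print("marker r",np.linalg.norm(v).round(1),"cw",ang(v).round(1))
L=plane(c,[(288,119.4),(266,112.4)],C+37*N,N); v=L[1]-L[0]; print("line",(L-C).round(1).tolist(),np.linalg.norm(v).round(1),"cw",ang(v).round(1), "from axis", ang(L[1]-C-37*N))
E
```

```text
UP [-0.   -0.87  0.5 ] RT [-1.  0.  0.]
[ 260   62   78   75 1860]
dial centre [624.5 145.8  54.1] r 46.7 45 0.17095178222188442
marker r 36.4 cw 2.6
line [[-0.2, 19.3, 31.6], [24.5, 23.7, 29.0]] 25.2 cw -101.9 from axis -104.1613612378487
```

Run:
```python
from h import *
C=np.array([624.5,145.8,54.1]); s=read_state(); print(s["joints"].round(2))
go(C+170*N,knobpose(-13))
```

```text
[ 0.29  0.19 -0.13 -0.   -1.25  0.44]
row [-0.1146, -0.2277, 0.0834] [-0.5246, 0.1625, -1.0328] rows min 6.3
```

```bash
python3 -m handwheel '[[-0.02,-0.04,0,-0.07,0.02,-0.13,1],[-0.04,-0.08,0.015,-0.15,0.046,-0.295,1],[-0.06,-0.12,0.03,-0.225,0.07,-0.443,1],[-0.08,-0.16,0.048,-0.3,0.093,-0.59,1],[-0.095,-0.19,0.063,-0.375,0.116,-0.738,1],[-0.108,-0.215,0.075,-0.45,0.14,-0.885,1],[-0.115,-0.228,0.083,-0.525,0.163,-1.033,1],[-0.115,-0.228,0.083,-0.525,0.163,-1.033,1],[-0.115,-0.228,0.083,-0.525,0.163,-1.033,1],[-0.115,-0.228,0.083,-0.525,0.163,-1.033,1]]'
python3 - <<'E'
from h import *
s=read_state(); print(s["joints"].round(2)); snap("wrist","w7"); c=cam("wrist",s); C=np.array([624.5,145.8,54.1])
print(proj(c,[C,C+37*N])); u,v=proj(c,[C+20*N])[0].astype(int); print(u,v)
im=load("w7")[0]; a,b=max(v-75,0),max(u-90,0); print(b,a); cv2.imwrite("pics/k7.png",cv2.resize(im[a:a+150,b:b+180],None,fx=4,fy=4,interpolation=cv2.INTER_CUBIC))
go(C+170*N,knobpose(-13))
E
```

```text
clock: 13.02
position: [625.0, 230.3, 201.9]
ee_rot: [0.96, 0.107, -0.03, 0.257]
contact_force: [1.0, 0.4, 0.7]
gripper_width: 85.4
grasp_force: 0.0
[ 0.75  0.61  0.08  0.38 -1.42  0.91]
[[323.77319498 181.27374619]
 [323.79106357 191.37467425]]
323 186
233 111
row [-0.0, -0.0009, 0.0004] [-0.0001, 0.0002, -0.0014] rows min 0.0
```

View pics/k7.png

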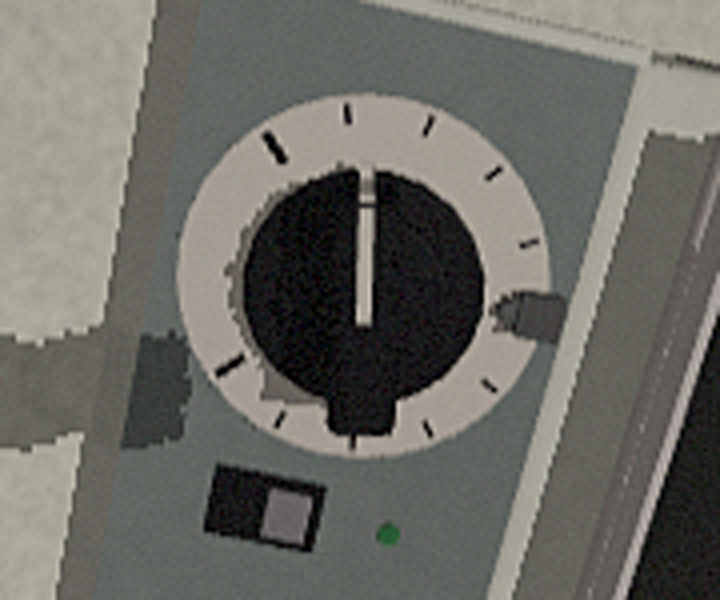

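The picture is nearly square-on. The dial centre is at px (324,180), the white line runs up from (324,192) to (324.6,153), and the clip's tip is at (356.5,188.8) and its outer end near (374,190).

```bash
cat > k.py <<'E'
from h import *
def knob(name,box,line=None,clip=None,p0=(573.9,142.4,56.2)):
    im,d,s=load(name); c=cam("wrist",s); p0=np.array(p0); b,a,w,h_=box
    hsv=cv2.cvtColor(im,cv2.COLOR_BGR2HSV); m=np.zeros(im.shape[:2],np.uint8); m[a:a+h_,b:b+w]=(hsv[a:a+h_,b:b+w,2]>135)
    n,l,st,_=cv2.connectedComponentsWithStats(m); i=1+np.argmax(st[1:,4])
    ct=max(cv2.findContours((l==i).astype(np.uint8),cv2.RETR_EXTERNAL,cv2.CHAIN_APPROX_NONE)[0],key=len)
    X=plane(c,ct[:,0],p0,N); h=cv2.convexHull(np.c_[(X-p0)@RT,(X-p0)@UP].astype(np.float32))[:,0]
    for _ in range(4):
        q=np.linalg.lstsq(np.c_[2*h,np.ones(len(h))],(h**2).sum(1),rcond=None)[0]; r=np.sqrt(q[2]+q[0]**2+q[1]**2); e=np.hypot(*(h-q[:2]).T)-r; h=h[abs(e)<1.2]
    C=p0+q[0]*RT+q[1]*UP; print(st[i],"dial centre",C.round(1),"r",r.round(1),len(h))
    if clip is not None:
        for uv in clip:
            v=plane(c,[uv],C+6*N,N)[0]-C-6*N; print("clip r",np.linalg.norm(v).round(1),"cw",ang(v).round(1))
    if line is not None:
        L=plane(c,line,C+37*N,N); print("line mid off",((L[0]-C)@RT).round(1),((L[0]-C)@UP).round(1),"cw",ang(L[1]-L[0]).round(1),"tip from axis",ang(L[1]-C-37*N).round(1),np.linalg.norm(L[1]-C-37*N).round(1))
    return C
E
python3 - <<'E'
from k import *
C=knob("w7",(274,130,101,98),[(324,192.2),(324.7,153.5)],[(356.5,188.7),(373,191)])
im,d,s=load("w7"); c=cam("wrist",s)
# clip: dark grey blob outside skirt
g=im.max(2).astype(int); m=np.zeros(g.shape,np.uint8); m[178:200,355:375]=(g[178:200,355:375]<100)
P=np.argwhere(m)[:,::-1]; v=plane(c,P,C+6*N,N)-C-6*N; r=np.linalg.norm(v,axis=1); a=np.array([ang(x) for x in v]); k=(r>34)&(r<52)
print("clip blob",k.sum(),"cw mean",a[k].mean().round(1),"r",r[k].min().round(),r[k].max().round())
E
```

```text
[ 277  134   94   91 3165] dial centre [624.3 146.2  53.9] r 46.8 64
clip r 33.5 cw -2.7
clip r 50.2 cw -3.4
line mid off 0.5 0.8 cw -101.9 tip from axis -100.9 34.2
clip blob 213 cw mean -3.8 r 34.0 51.0
```

Run:
```python
from h import *
C=np.array([624.2,145.8,54.1]); go(C+14*N,knobpose(-11.9))
```

```text
row [-0.0003, -0.0009, 0.1564] [-0.0001, 0.0002, 0.0178] rows min 2.5
```

```bash
python3 -m handwheel '[[0,-0.0005,0,0,0,0.018,0],[0,-0.0005,0.03,0,0,0.018,0],[0,-0.0005,0.07,0,0,0.018,0],[0,-0.0005,0.11,0,0,0.018,0],[0,-0.0005,0.135,0,0,0.018,0],[0,-0.0005,0.15,0,0,0.018,0],[0,-0.0005,0.156,0,0,0.018,0],[0,-0.0005,0.156,0,0,0.018,0],[0,-0.0005,0.156,0,0,0.018,0]]'
python3 - <<'E'
from h import *
C=np.array([624.2,145.8,54.1]); go(C+14*N,knobpose(-11.9))
E
```

```text
clock: 14.2
position: [625.0, 154.2, 66.9]
ee_rot: [0.961, 0.099, -0.027, 0.257]
contact_force: [-0.8, 0.2, -0.3]
gripper_width: 42.7
grasp_force: 0.0
row [-0.0009, 0.0007, 0.0013] [0.0004, -0.0016, 0.0015] rows min 0.0
```

```bash
python3 -m handwheel '[[-0.0007,0.0005,0.001,0,0,0,-0.3],[-0.0007,0.0005,0.001,0,0,0,-0.5],[-0.0007,0.0005,0.001,0,0,0,-1],[-0.0007,0.0005,0.001,0,0,0,-1],[-0.0007,0.0005,0.001,0,0,0,-1],[-0.0007,0.0005,0.001,0,0,0,-1]]'
```

```text
clock: 14.95
position: [624.0, 152.0, 66.3]
ee_rot: [0.961, 0.099, -0.028, 0.258]
contact_force: [0.3, -3.7, 5.9]
gripper_width: 14.8
grasp_force: 60.0
```

```bash
python3 -m handwheel '[[0,0,0,0,0,0.08,-1],[0,0,0,0,0,0.2,-1],[0,0,0,0,0,0.34,-1],[0,0,0,0,0,0.48,-1],[0,0,0,0,0,0.62,-1],[0,0,0,0,0,0.75,-1],[0,0,0,0,0,0.84,-1],[0,0,0,0,0,0.87,-1]]';  python3 -m handwheel '[[0,0,0,0,0,0.08,-1],[0,0,0,0,0,0.2,-1],[0,0,0,0,0,0.34,-1],[0,0,0,0,0,0.48,-1],[0,0,0,0,0,0.62,-1],[0,0,0,0,0,0.74,-1],[0,0,0,0,0,0.82,-1],[0,0,0,0,0,0.85,-1],[0,0,0,0,0,0.85,-1]]'
python3 - <<'E'
from h import *
s=read_state(); y=Ro.from_quat(s["ee_rot"]).as_matrix()[:,1]; print("bar cw",ang(y)-90, s["joints"].round(2))
E
```

```text
clock: 15.95
position: [624.0, 151.6, 66.6]
ee_rot: [0.912, -0.316, 0.084, 0.246]
contact_force: [-0.3, -3.0, 7.1]
gripper_width: 14.9
grasp_force: 60.0
clock: 17.08
position: [623.5, 151.3, 66.7]
ee_rot: [0.701, -0.663, 0.178, 0.19]
contact_force: [-1.3, -2.9, 8.4]
gripper_width: 14.9
grasp_force: 60.2
bar cw -3.417434660582501 [ 0.66  0.67 -0.2   0.46 -1.09 -0.9 ]
```

```bash
python3 -m handwheel '[[0,0,0,0,0,0,-0.3],[0,0,0,0,0,0,-0.1],[0,0,0,0,0,0,0],[0,0,-0.01,0,0,0,0],[0,0,-0.03,0,0,0,0],[0,0,-0.07,0,0,0,0],[0,0,-0.11,0,0,0,0],[0,0,-0.135,0,0,0,0],[0,0,-0.135,0,0,0,0],[0,0,-0.135,0,0,0,0]]'
python3 - <<'E'
from k import *
snap("wrist","w8"); s=read_state(); c=cam("wrist",s); C=np.array([624.2,145.8,54.1])
print(s["position"],proj(c,[C,C+37*N])); u,v=proj(c,[C+20*N])[0].astype(int)
im=load("w8")[0]; a,b=max(v-75,0),max(u-90,0); print(b,a); cv2.imwrite("pics/k8.png",cv2.resize(im[a:a+150,b:b+180],None,fx=4,fy=4,interpolation=cv2.INTER_CUBIC))
E
```

```text
clock: 18.32
position: [623.3, 219.5, 181.2]
ee_rot: [0.702, -0.663, 0.177, 0.19]
contact_force: [-0.4, -2.0, -0.7]
gripper_width: 42.7
grasp_force: 0.0
[623.30969123 219.1589022  180.86931927] [[322.80171984 185.30870032]
 [322.84030981 196.73926295]]
232 116
```

View pics/k8.png

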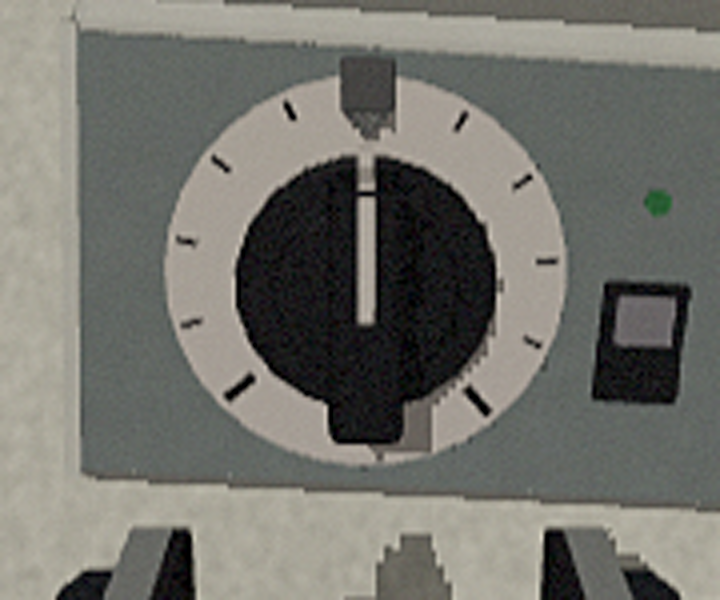

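The white line is vertical at crop x≈366. The clip's body spans x 341–395 (middle 368) with its tip near (371,138), so the pointer is within about 1–2°. I'll measure both finely.

Run:
```python
from h import *
im,d,s=load("w8"); c=cam("wrist",s); C=np.array([624.2,145.8,54.1])
big=cv2.resize(im[116:266,232:412],None,fx=4,fy=4,interpolation=cv2.INTER_CUBIC); g=big.max(2).astype(int)
px=lambda x,y:((x+.5)/4-.5+232,(y+.5)/4-.5+116)
out=[]
for y in list(range(64,142,6)):
    x=np.where((g[y,325:412]<125))[0]+325
    if len(x): print(y,x.min(),x.max(),(x.min()+x.max())/2,end=" | ")
print()
for y in list(range(158,322,20)):
    x=np.where(g[y,345:390]>115)[0]+345
    if len(x): print(y,x.min(),x.max(),(x.min()+x.max())/2,end=" | ")
# dial edge at rows
print()
hsv=g; e=[]
for y in range(220,331,15):
    r=g[y]; x=np.where(r[140:600]>145)[0]+140; x=x[(x<590)]; e.append((x.min()+x.max())/2)
print("dial mid x",np.round(e,1)); print(px(366,155),proj(c,[C+6*N,C+6*N+50*UP,C+37*N,C+37*N+28*UP,C+6*N+32*UP]).round(1))
```

```text
64 325 411 368.0 | 70 325 411 368.0 | 76 325 411 368.0 | 82 341 395 368.0 | 88 340 395 367.5 | 94 340 395 367.5 | 100 340 395 367.5 | 106 340 395 367.5 | 112 342 395 368.5 | 118 347 395 371.0 | 124 352 394 373.0 | 130 360 395 377.5 | 136 362 379 370.5 | 
158 358 373 365.5 | 178 360 372 366.0 | 198 359 373 366.0 | 218 358 374 366.0 | 238 359 374 366.5 | 258 358 374 366.0 | 278 358 374 366.0 | 298 359 374 366.5 | 318 358 373 365.5 | 
dial mid x [365.  365.  366.5 365.  365.  365.5 364.5 365. ]
(323.125, 154.375) [[322.9 186.6]
 [326.4 131.2]
 [323.  196.3]
 [325.1 162.8]
 [325.1 151.8]]
```

The pointer is within about 0.7° of the clip. I'll check the stack once more from the top camera and hand in if it still stands.

Run:
```python
from h import *
im,d=get_image("top"); P=cloud(cam("top"),d); m=(P[...,2]>163)&(P[...,2]<185)&(np.hypot(P[...,0]-534,P[...,1]+7)<75)
q=P[m]; print(len(q),q.mean(0).round(1),q[:,2].std().round(2)); print(cv2.minAreaRect(q[:,:2].astype(np.float32)))
if len(q)>200 and q[:,2].std()<1.5: print("handing in",job_done())
```

```text
481 [535.7  -5.9 172.7] 3.51
((535.88037109375, -6.031852722167969), (59.738853454589844, 100.36434173583984), 42.030677795410156)
```

```bash
python3 -c "from bench import *; print(job_done())"
```

```text
the job is handed in; nothing more can be done
None
```

The job is handed in: the tray is stacked squarely on the lower one (within about 1 mm), the speed knob's pointer is within about 1° of the marker clip, and the gripper is open and clear of everything.

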